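Polish tin through the swing flap

ROBOT

A 6-joint arm with a two-finger parallel gripper is mounted at the origin on the work surface. World frame = base frame: x ahead of the robot, y to its left, z up, the work surface at z = 0. Lengths are in m, angles in rad, forces in N, time in s.
With the tool pointing down it reaches from about 0.3 to 0.875 m from the base axis. Payload 4.2 kg.
Tool frame: the origin (TCP) lies on the centre line of the jaws, within the pads' length; the fingertips stand 11 mm ahead of it and the grasp point (between the pads) lies 8 mm behind it (robot.tip_extent is the distance from the TCP to the fingertips, in m); z points along the fingers, x is the direction in which the jaws open and shut, and the axes are right-handed (so a half turn about z gives the same grasp; the last joint's range is limited). The gripper opens to 85 mm and grips with 20 to 120 N. Pads are 22 mm wide; open, the fingers measure 114 mm over their backs; the gripper's body (76 mm by 85 mm) begins 54 mm behind the grasp point. The pads swing forward as they close: fully open they stand 13 mm farther back than shut.
Start: joints at [1.251, 0.32, 1.565, -0, 1.257, -0.02], TCP at [0.17, 0.549, 0.242] pointing down, gripper open.
Joint ranges: [-3.11, 3.11], [-0.84, 2.01], [0.21, 2.61], [-1.34, 4.49], [0.05, 2.63], [-2.56, 2.56]. Speed limits (rad/s): [2.57, 2.57, 3.14, 3.14, 3.14, 3.14].

INTERFACE

Orientations are given as a rotation vector (axis times angle).
In Python, from cell import robot gives the robot as it stands. The module is installed in compiled form; this text tells all that it offers.
- The arm moves only by the tool send_rows, never from a script. Its arguments are lists of equal length, an entry for each row: "claw": the finger opening in m, from 0 to 0.0854; "dp": the shift along the tool's x, y, z in m, a list of three; "rotation": the turn, a rotation vector about the tool's x, y, z in degrees, a list of three. In form: {"claw": [claw, ...], "dp": [[dx, dy, dz], ...], "rotation": [[ax, ay, az], ...]}. A call has 1 to 8 rows; each row is the pose to reach, as a shift and turn from the pose measured when the call began, along the tool's axes at that moment; what a row does not reach only later rows make up. A row lasts 1/8 s, in which the tool goes at most 62.5 mm and 10.7 degrees, less where a joint would pass 70% of its speed; a pose out of reach is approached as far as the arm can. A call with a gripper value outside its range is refused whole. The fingers move at their own pace and stop on an object; "grip_force" is the grip in N (left out, the last holds). Time passes only in rows, so rows that repeat a pose let the fingers close. It gives the time, the measured TCP pose, the force and the opening at its end, in the units of the state.
- robot.state(): the state, without advancing time (a new reading comes with each control period).
- robot.get_image(name): name is "side" or "top"; returns a dict with "color" (420x560x3 uint8, red, green, blue), "fx", "fy", "cx", "cy" (pixels), "world_to_cam" (4x4, takes a point from world to camera coordinates). Camera axes: x right, y up, looking along -z (the intrinsics and any distortion apply to the point x, -y, -z); pixel columns grow to the right and rows downward; lengths in m; the calibration is good to about 2 mm. A picture is of the moment at which its call begins. There is no depth.
- robot.sign_off(): hands the job in, once; it reports no verdict.
The state is a dict: "t": time; "qpos": joint angles; "qvel": joint speeds; "joint_torque": joint torques, N m; "eef_pos": TCP position; "tcp_rot": TCP orientation; "ft_force": force on the tool from outside, world axes, zero at the start; "ft_torque": the same for the moment, N m; "width": opening from 0.0 (shut) to 1.0 (fully open).
Only numpy, scipy, OpenCV 4.12 (cv2) and the standard library are available. Lean on these libraries where they do the work, as an engineer would, in place of code of your own. Each camera call takes 0.05 s, during which the arm holds its last target.

TASK

Throw away the empty red polish tin that stands on the ledge of the grey bin: with one finger push the bin's dark self-closing flap open before the tin gets there, and with the other finger push the tin along the ledge and through, holding the flap open with the first finger until the tin has dropped inside. Only push the tin, never squeeze or lift it. Then take the fingers away so that the flap shuts, and leave everything else as it stands.

Things in the scene. Friction and masses are not known exactly. Their poses are not given: they have to be found in the camera images.
- sill (a point): Middle of the sill of the fixed grey bin: the end of its level ledge, where the flap begins, on the ledge's top (160 mm above the floorboards). x points level from the ledge into the opening, the way the tin must go; y along the sill, z up. The ledge reaches from x = -160 to 0 mm, y = -92 to 92 mm, with 6 mm rims at both sides. Nothing on the bin stands more than 45 mm above the ledge.
- hinge_line (a point): Middle of the flap's hinge, at the top of the sloping hood: sill frame x = 120, z = 45 mm; a level top goes on to x = 150. The opening, 120 mm wide (y = -60 to 60) from x = 0 to 120 mm, is filled by the flap alone, with no bar or roof over it: a finger pointing straight down can go in from the ledge side, over the sill, as far as the hinge.
- bin_floor (a point): Middle of the bin's inner floor, 152 mm under the sill. The inside reaches x = 0 to 142 mm, y = -92 to 92 mm in the sill frame.
- flap (a joint): Dark sprung flap, 114 x 124 x 5 mm. Rad: 0 shut, sloping 0.36 rad from the hinge down to the sill; grows as its free lower edge swings down and away into the bin; 1.2 (stop) hangs straight down. Spring 0.14 N m shut to 0.26 open (2 to 6 N at a fingertip). Pushing level along the sill's +x opens it; let go, it shuts. Opened to 0.65 rad it lets the tin drop past.
- flap_edge (a point): Middle of the flap's free lower edge, on its upper face; at the sill when the flap is shut. The tin pushed against the shut flap jams on its slope. A fingertip about 7 mm above the ledge level, pushed in to x = 100 mm, opens the flap to about 0.65 rad.
- tin_mid (a point): Centre of the empty red polish tin with a steel lid: an upright round tin 44 mm in diameter and 26 mm high (this point 13 mm above its foot), about 60 g, standing loose on the ledge some 80 to 105 mm before the sill, up to 18 mm to either side of the middle. Short enough to stand between two opened fingers, one behind it and one ahead of it.
- tin: The same tin; origin at the centre of its foot.
- stray_peg: Yellow clothes peg, 72 x 9 x 11 mm, lying on the ledge beside the tin, 72 to 82 mm to the sill frame's +y side, along x; leave alone. Origin under its centre.
- descaler: Closed white descaler bottle, 68 mm in diameter, 180 mm high, standing on the floorboards; leave alone. Origin at its foot.
- peg_pot: Black pot, 104 mm in diameter, 90 mm high, holding clothes pegs that stick up to about 120 mm; leave alone. Origin at its foot.
- scrub_brush: Wooden scrubbing brush, 190 x 55 x 56 mm, bristles down; leave alone. Origin under its centre.
- caddy: Orange caddy of two stacked trays with compartments and a white bow handle, 260 x 170 x 196 mm; leave alone. Origin under its centre.
- torch: Yellow torch with a black head lying on the boards, 155 mm long, 44 mm high; leave alone. Origin under its middle.
- spare_tin: Blue polish tin, 44 mm in diameter, 26 mm high, standing on the floorboards: still full, leave alone. Origin at its foot.
Things that resemble listed ones, but are neither listed nor needed, are in the scene too. Leave any green or yellow look-alike of the tin alone.

How it is judged:
By the outcome, as a careful person would: the job done as asked, in the order asked, and still so for the second after the job is handed in, with the robot touching nothing.
It also fails if it takes over 35 s, if anything falls off the work surface, if the arm or the gripper's body presses on something with over 40 N, if the wrist force passes 120 N, or if a joint passes its speed limit or range.

## Working session

There is one attempt and no reset: what is moved stays moved. The work goes in short steps, Python scripts to look and compute and a tool call to move; the robot and the scene stay as the last step left them, time stands still between calls to the robot, and variables do not carry over. Pictures are saved under pics/ and viewed, and the job is handed in when it is done.

Besides the shell and the picture viewer there is one more tool, called after "Emit:" as a command line: name --argument value ..., lists and objects as JSON in quotes. send_rows: Moves the arm, as the interface text tells. Its arguments: {"type":"object","properties":{"claw":{"type":"array","items":{"type":"number"}},"dp":{"type":"array","items":{"type":"array","items":{"type":"number"}}},"rotation":{"type":"array","items":{"type":"array","items":{"type":"number"}}},"grip_force":{"type":"number"}},"required":["claw","dp","rotation"]}

```bash
mkdir -p pics; cat > h.py <<'E'
import numpy as np, cv2
from cell import robot
def shot(n,tag):
    im=robot.get_image(n); cv2.imwrite(f'pics/{tag}.png',im['color'][:,:,::-1]); np.savez(f'pics/{tag}.npz',**{k:np.array(v) for k,v in im.items()}); return im
E
python3 - <<'E'
from h import *
for n in('side','top'):
    im=shot(n,n+'0'); print({k:(v if k!='color' else v.shape) for k,v in im.items()})
print(robot.state())
E
```

```text
{'color': (420, 560, 3), 'fx': 473.32933417400005, 'fy': 473.32933417400005, 'cx': 287.63275727991675, 'cy': 211.2220150927114, 'world_to_cam': array([[-0.93475246, -0.35479817, -0.01887047,  0.50857812],
       [ 0.2417842 , -0.6741255 ,  0.69792207, -0.19698842],
       [-0.26034253,  0.64782179,  0.71592506, -1.66435325],
       [ 0.        ,  0.        ,  0.        ,  1.        ]])}
{'color': (420, 560, 3), 'fx': 393.24377468861667, 'fy': 393.24377468861667, 'cx': 278.6639026754983, 'cy': 207.7478551293596, 'world_to_cam': array([[-0.01593239, -0.9998718 ,  0.00159721,  0.03975641],
       [ 0.98801933, -0.01549825,  0.15355004, -0.53623205],
       [-0.1535056 ,  0.00402449,  0.98813958, -1.14422201],
       [ 0.        ,  0.        ,  0.        ,  1.        ]])}
{'t': 0.1, 'qpos': array([ 1.25099800e+00,  3.20198933e-01,  1.56556238e+00,  4.49165651e-07,
        1.25737877e+00, -1.99793171e-02]), 'qvel': array([-0.00051817, -0.00114053, -0.00234858,  0.00149243, -0.00119213,
        0.00023944]), 'joint_torque': array([ 7.94214657e-05, -4.16421068e+01, -2.34706593e+01, -3.49368065e-05,
        4.99829039e-03,  7.96883882e-06]), 'eef_pos': array([0.16968415, 0.54896551, 0.24158092]), 'tcp_rot': array([ 2.52757727e+00,  1.86422716e+00, -1.98443620e-03]), 'ft_force': array([-0.10369111, -0.62976026,  0.63649281]), 'ft_torque': array([ 0.03917025,  0.00740218, -0.00567022]), 'width': 1.0018960341997218}
```

View pics/side0.png

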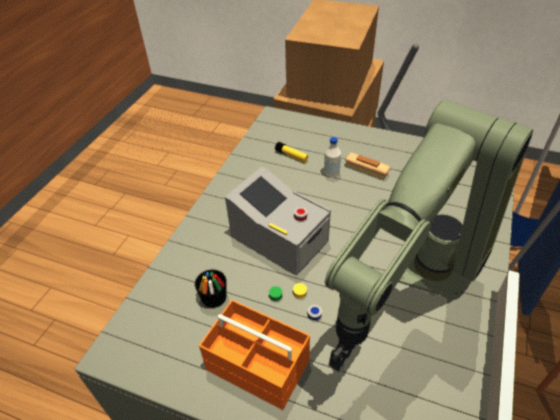

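View pics/top0.png

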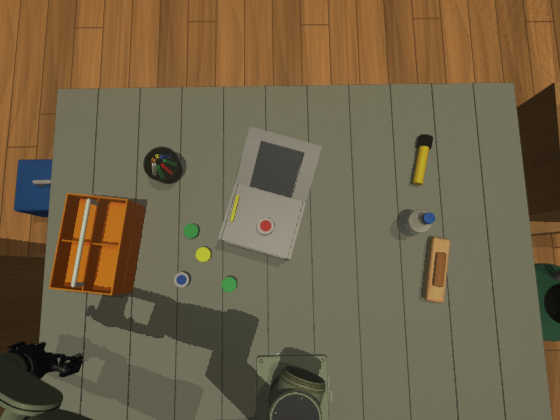

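The side view shows the red-lidded tin at about (301,213) and the flap at about (265,195). The top view shows the tin at (265,226), the peg at (235,208) and the flap at (277,168). I'll enlarge both to get the corners.

```bash
python3 - <<'E'
import cv2
a=cv2.imread('pics/top0.png')[120:270,205:335]; cv2.imwrite('pics/topc.png',cv2.resize(a,None,fx=4,fy=4,interpolation=cv2.INTER_CUBIC)) 
a=cv2.imread('pics/side0.png')[160:280,215:345]; cv2.imwrite('pics/sidec.png',cv2.resize(a,None,fx=5,fy=5,interpolation=cv2.INTER_CUBIC))
E
```

```text
(no output)
```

View pics/topc.png

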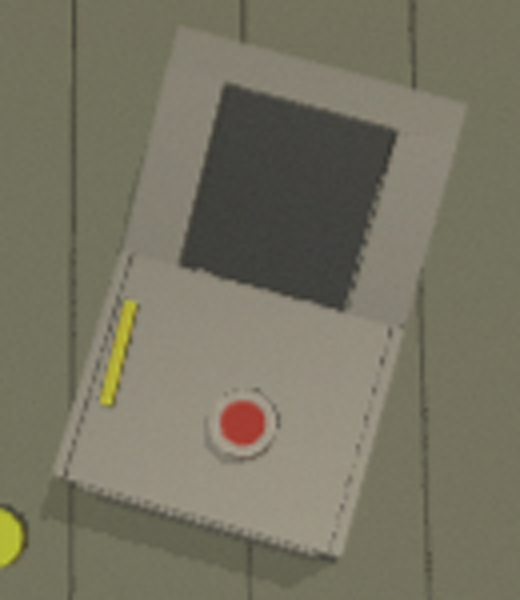

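View pics/sidec.png

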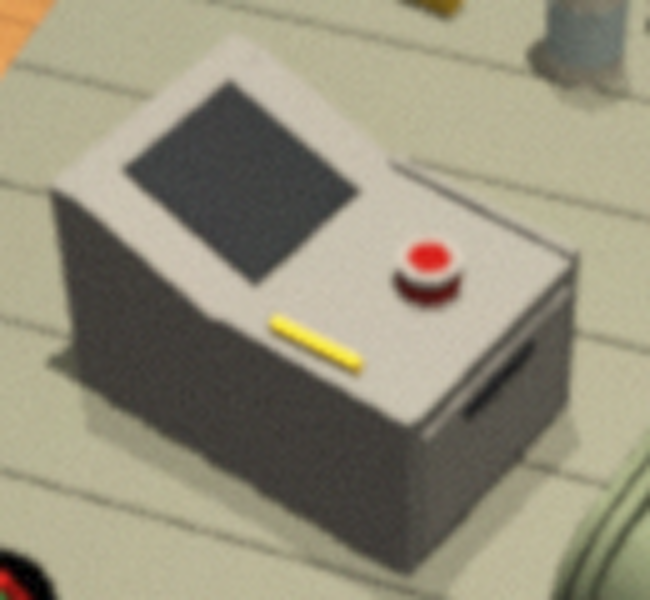

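```bash
cat >> h.py <<'E'
def load(tag): return dict(np.load(f'pics/{tag}.npz'))
def ray(im,u,v):
    W=np.array(im['world_to_cam']); R=W[:3,:3]; c=-R.T@W[:3,3]
    d=R.T@np.array([(u-im['cx'])/im['fx'],-(v-im['cy'])/im['fy'],-1.]); return c,d/np.linalg.norm(d)
def plane(im,p,z):
    c,d=ray(im,*p); return c+d*(z-c[2])/d[2]
def tri(a,p,b,q):
    c1,d1=ray(a,*p); c2,d2=ray(b,*q)
    s=np.linalg.lstsq(np.c_[d1,-d2],c2-c1,rcond=None)[0]; A=c1+s[0]*d1;B=c2+s[1]*d2
    return (A+B)/2,np.linalg.norm(A-B)
def proj(im,P):
    W=im['world_to_cam']; c=W[:3,:3]@P+W[:3,3]; return np.array([im['cx']+im['fx']*c[0]/-c[2], im['cy']-im['fy']*c[1]/-c[2]])
def blob(m,near):
    cs,_=cv2.findContours(m.astype(np.uint8),cv2.RETR_EXTERNAL,cv2.CHAIN_APPROX_NONE)
    best=None
    for c in cs:
        if cv2.contourArea(c)<10: continue
        M=cv2.moments(c); p=np.array([M['m10']/M['m00'],M['m01']/M['m00']]); d=np.linalg.norm(p-near)
        if best is None or d<best[0]: best=(d,p,c)
    return best[1],best[2]
def red(im):
    h=im['color'].astype(int); return (h[...,0]>110)&(h[...,0]>1.8*h[...,1])&(h[...,0]>1.8*h[...,2])
def quad(c):
    h=cv2.convexHull(c)
    for e in np.linspace(1,10,40):
        a=cv2.approxPolyDP(h,e,True)
        if len(a)==4:break
    a=a[:,0].astype(float)
    # refine: fit line to contour points near each edge
    pts=c[:,0].astype(float); L=[]
    for i in range(4):
        p,q=a[i],a[(i+1)%4]; t=(q-p)/np.linalg.norm(q-p); n=np.array([-t[1],t[0]])
        s=(pts-p)@t; d=(pts-p)@n; k=(abs(d)<2)&(s>4)&(s<np.linalg.norm(q-p)-4)
        vx,vy,x0,y0=cv2.fitLine(pts[k].astype(np.float32),cv2.DIST_HUBER,0,.01,.01).ravel(); L.append(np.cross([x0,y0,1],[x0+vx,y0+vy,1]))
    out=[]
    for i in range(4):
        x=np.cross(L[i-1],L[i]); out.append(x[:2]/x[2])
    return np.array(out)
E
python3 - <<'E'
from h import *
S,T=load('side0'),load('top0')
ps,pt=blob(red(S),(301,213))[0],blob(red(T),(265,226))[0]
print('red',ps,pt,tri(S,ps,T,pt))
for n,im,near in(('s',S,(263,196)),('t',T,(277,168))):
    g=im['color'].astype(int).max(2)
    p,c=blob(g<(90 if n=='s' else 85),near); q=quad(c); print(n,p,cv2.contourArea(c),q)
E
```

```text
red [300.38 211.04] [265.12       225.29777778] (array([0.46815723, 0.06811372, 0.18675108]), np.float64(8.069372942705838e-05))
s [262.84517518 196.05069485] 851.5 [[260.52173973 177.08794901]
 [284.70130072 197.29849209]
 [266.04093741 215.95925808]
 [240.27529223 193.72195816]]
t [276.02931258 168.8051016 ] 1927.5 [[302.76893807 152.70735503]
 [289.83057654 196.61564477]
 [249.90264182 185.28727756]
 [261.04845835 141.38343213]]
```

```bash
python3 - <<'E'
from h import *
S,T=load('side0'),load('top0')
P={}
for n,s,t in(('sill+',(266.04,215.96),(249.9,185.29)),('sill-',(284.7,197.3),(289.83,196.62)),('h+',(240.28,193.72),(261.05,141.38)),('h-',(260.52,177.09),(302.77,152.71))):
    P[n],e=tri(S,s,T,t); print(n,P[n].round(4),round(e,4), plane(T,t,.16 if n[0]=='s' else .205).round(4), plane(S,s,.16 if n[0]=='s' else .205).round(4))
Q={n:plane(T,t,z) for n,t,z in(('sill+',(249.9,185.29),.16),('sill-',(289.83,196.62),.16),('h+',(261.05,141.38),.205),('h-',(302.77,152.71),.205))}
for D in(P,Q):
    sm=(D['sill+']+D['sill-'])/2; hm=(D['h+']+D['h-'])/2; print(sm,hm,np.linalg.norm((hm-sm)[:2]),[np.linalg.norm(D[a]-D[b]) for a,b in(('sill+','sill-'),('h+','h-'))])
    print(np.arctan2(*(hm-sm)[[1,0]]), [np.arctan2(-(D[a]-D[b])[0],(D[a]-D[b])[1]) for a,b in(('sill+','sill-'),('h+','h-'))],np.arctan2(*(D['h+']-D['sill+'])[[1,0]]),np.arctan2(*(D['h-']-D['sill-'])[[1,0]]))
# bin outline via grey ledge front corners in top view
E
```

```text
sill+ [0.5799 0.1089 0.1636] 0.002 [0.5817 0.1094 0.16  ] [0.5803 0.1058 0.16  ]
sill- [0.5496 0.0014 0.1639] 0.0035 [0.5485 0.0009 0.16  ] [ 0.5529 -0.0022  0.16  ]
h+ [0.6894 0.0757 0.2046] 0.0034 [0.691 0.076 0.205] [0.6873 0.0762 0.205 ]
h- [ 0.6594 -0.035   0.1978] 0.0016 [ 0.6581 -0.0343  0.205 ] [ 0.6549 -0.0276  0.205 ]
[0.56475817 0.05515013 0.16371032] [0.67438011 0.02034999 0.20120738] 0.11501312537668174 [np.float64(0.11172987553003375), np.float64(0.11484027745952056)]
-0.3073934827799557 [np.float64(-0.2750617129810046), np.float64(-0.26425976557038533)] -0.29490355632704346 -0.31973968403626146
[0.56512844 0.0551341  0.16      ] [0.67451976 0.02083502 0.205     ] 0.11464243077960895 [np.float64(0.11346671991650349), np.float64(0.11513822057335253)]
-0.30383644711067576 [np.float64(-0.2967832154398733), np.float64(-0.29003152723896014)] -0.2965570004794156 -0.31106596043107715
```

```bash
python3 - <<'E'
from h import *
S,T=load('side0'),load('top0')
f=lambda x,y:(205+(x+.5)/4-.5,120+(y+.5)/4-.5)
for n,(a,b) in dict(left=((60,475),(128,255)),right=((341,555),(403,328)),front=((60,475),(341,555)),sill=((128,255),(403,328)),hoodtop=((178,28),(466,103))).items():
    z=.205 if n=='hoodtop' else .166 if n in('left','right') else .16
    A=plane(T,f(*a),z);B=plane(T,f(*b),z); print(n,A.round(4),B.round(4),np.linalg.norm(A-B).round(4),np.arctan2(*(B-A)[[1,0]]).round(4))
g=T['color'].astype(int); m=(g[...,0]>130)&(g[...,1]>130)&(g[...,2]<90)
p,c=blob(m,(235,208)); r=cv2.minAreaRect(c); print(p,plane(T,p,.171),r)
b=cv2.boxPoints(r); print(b)
g=S['color'].astype(int); m=(g[...,0]>130)&(g[...,1]>130)&(g[...,2]<90)
q,_=blob(m,(278,229)); print(q,tri(S,q,T,p))
a=-.297; R=np.array([[np.cos(a),-np.sin(a)],[np.sin(a),np.cos(a)]])
s=np.array([.565,.055])
for n,w in dict(tin=[.46816,.06811],hinge=[.6745,.0206],peg=plane(T,p,.171)[:2]).items(): print(n,(R.T@(np.array(w)-s)).round(4))
E
```

```text
left [0.4374 0.1902 0.166 ] [0.5863 0.145  0.166 ] 0.1556 -0.2945
right [0.3816 0.0043 0.166 ] [ 0.533  -0.0406  0.166 ] 0.1579 -0.2886
front [0.4379 0.1911 0.16  ] [0.3818 0.0041 0.16  ] 0.1952 -1.8623
sill [0.5876 0.1457 0.16  ] [ 0.5341 -0.0411  0.16  ] 0.1943 -1.8502
hoodtop [0.7326 0.1076 0.205 ] [ 0.6775 -0.0837  0.205 ] 0.199 -1.8512
[233.92741935 207.7311828 ] [0.51858408 0.15172049 0.171     ] ((233.91177368164062, 207.8529510498047), (3.1529629230499268, 26.92145538330078), 14.03624439239502)
[[229.11765 220.52942]
 [235.64706 194.41177]
 [238.7059  195.17648]
 [232.17648 221.29413]]
[277.50292398 228.88304094] (array([0.51935489, 0.15235186, 0.16492149]), np.float64(0.00037365574559333374))
tin [-0.0964 -0.0158]
hinge [ 0.1148 -0.0008]
peg [-0.0727  0.0789]
```

```bash
python3 - <<'E'
from h import *
print(robot.tip_extent)
from scipy.spatial.transform import Rotation as Ro
s=robot.state(); R=Ro.from_rotvec(s['tcp_rot']); print(R.as_matrix().round(3))
print(R.inv().apply(np.array([.468,.068,.36])-s['eef_pos']))
a=-.291; G=Ro.from_matrix(np.array([[np.cos(a),np.sin(a),0],[np.sin(a),-np.cos(a),0],[0,0,-1]])); print((R.inv()*G).as_rotvec(degrees=True))
E
```

```text
0.011
[[ 0.295  0.955 -0.   ]
 [ 0.955 -0.295 -0.001]
 [-0.002 -0.    -1.   ]]
[-0.37158555  0.42705618 -0.11785772]
[6.78142676e-02 7.12448390e-02 8.94946807e+01]
```

Emit:
send_rows --claw '[0.085,0.085,0.085]' --dp '[[0,0,-0.06],[0,0,-0.12],[0,0,-0.12]]' --rotation '[[0,0,0],[0,0,0],[0,0,0]]'

```text
t: 0.48
eef_pos: [0.1703, 0.5507, 0.3668]
tcp_rot: [-2.524, -1.862, -0.011]
ft_force: [0.3, -0.5, -0.6]
width: 0.995
```

Emit:
send_rows --claw '[0.0854,0.0854,0.0854,0.0854,0.0854,0.0854,0.0854,0.0854]' --dp '[[-0.037,0.043,0],[-0.074,0.085,0],[-0.111,0.128,0],[-0.149,0.171,0],[-0.186,0.213,0],[-0.223,0.256,0],[-0.26,0.3,0],[-0.297,0.342,0]]' --rotation '[[0,0,9],[0,0,18],[0,0,27],[0,0,36],[0,0,45],[0,0,54],[0,0,63],[0,0,72]]'

```text
t: 1.48
eef_pos: [0.4096, 0.1641, 0.363]
tcp_rot: [-3.134, -0.014, -0.002]
ft_force: [1.0, -0.2, -0.4]
width: 1.001
```

```bash
cat >> h.py <<'E'
from scipy.spatial.transform import Rotation as Ro
A=-.291; SILL=np.array([.5625,.0535,.160])
RS=np.array([[np.cos(A),-np.sin(A),0],[np.sin(A),np.cos(A),0],[0,0,1]])
def tosill(p): return RS.T@(np.asarray(p)-SILL)
def goal(x,y,z):
    "TCP goal in sill frame -> tool shift, turn"
    s=robot.state(); R=Ro.from_rotvec(s['tcp_rot']); G=Ro.from_matrix(RS@np.diag([1,-1,-1.]))
    print('t',s['t'],'sill tcp',tosill(s['eef_pos']).round(4),'f',s['ft_force'].round(1),'dp',R.inv().apply(SILL+RS@np.array([x,y,z])-s['eef_pos']).round(4),'rot',(R.inv()*G).as_rotvec(degrees=True).round(2),'q',s['qpos'].round(2))
E
python3 -c "
from h import *
print(tosill([.46816,.06811,.173])); goal(-.0945,-.013,.2)"
```

```text
[-0.09456547 -0.01307136  0.013     ]
t 1.475 sill tcp [-0.1782  0.0621  0.203 ] f [ 1.  -0.2 -0.4] dp [0.0578 0.0965 0.0023] rot [-0.46  0.   17.2 ] q [0.35 0.05 1.61 0.01 1.48 0.34]
```

Emit:
send_rows --claw '[0.0854,0.0854,0.0854,0.0854,0.0854,0.0854,0.0854]' --dp '[[0.029,0.048,0],[0.058,0.0965,0],[0.058,0.0965,0.002],[0.058,0.0965,0.06],[0.058,0.0965,0.112],[0.058,0.0965,0.112],[0.058,0.0965,0.112]]' --rotation '[[0,0,9],[-0.5,0,17.2],[-0.5,0,17.2],[-0.5,0,17.2],[-0.5,0,17.2],[-0.5,0,17.2],[-0.5,0,17.2]]'

```text
t: 2.35
eef_pos: [0.4694, 0.0698, 0.2519]
tcp_rot: [-3.108, 0.454, -0.004]
ft_force: [-0.3, -0.0, 0.6]
width: 0.996
```

```bash
python3 - <<'E'
from h import *
goal(-.0945,-.013,.018)
for n in('side','top'): shot(n,n+'1')
a=cv2.imread('pics/side1.png')[140:280,205:385]; cv2.imwrite('pics/side1c.png',cv2.resize(a,None,fx=4,fy=4,interpolation=cv2.INTER_CUBIC))
a=cv2.imread('pics/top1.png')[120:270,205:335]; cv2.imwrite('pics/top1c.png',cv2.resize(a,None,fx=4,fy=4,interpolation=cv2.INTER_CUBIC))
E
```

```text
t 2.35 sill tcp [-0.0938 -0.0111  0.0919] f [-0.3 -0.   0.6] dp [-0.0008  0.0019  0.0739] rot [-0.03 -0.14  0.06] q [ 0.12  0.15  1.77 -0.    1.22  0.41]
```

View pics/side1c.png

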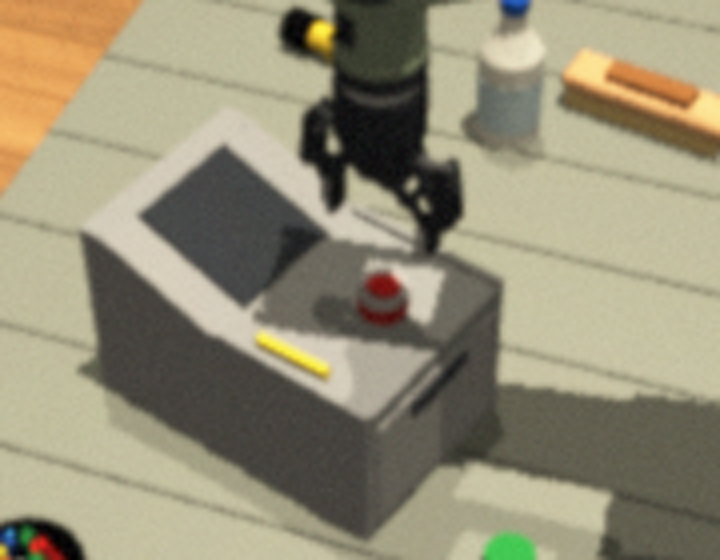

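View pics/top1c.png

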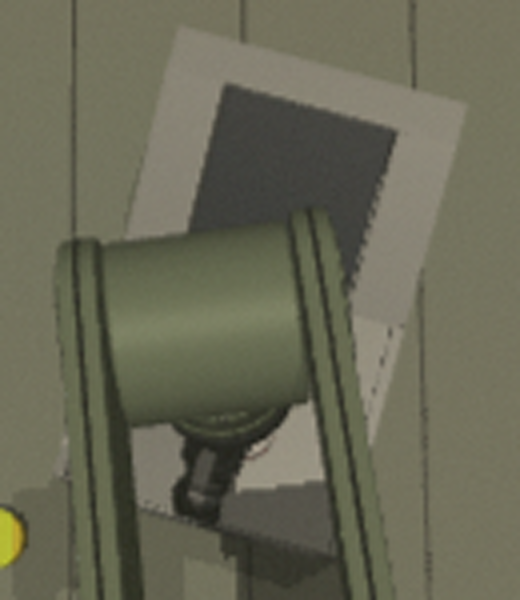

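The side view shows the two open fingers above the tin, with the front tip at about (288.7,192) and the rear tip at about (312.5,202). The top view shows the tin hidden under the arm. I'll check the tip height against the projection.

```bash
python3 - <<'E'
from h import *
S=load('side1'); s=robot.state()
R=Ro.from_rotvec(s['tcp_rot'])
for x in(.0445,.055,-.0445,-.055):
  for z in(.011,-.002):
    p=proj(S,s['eef_pos']+R.apply([x,0,z])); print(x,z,p.round(1),'crop',((p-[205,140])*4).round())
g=S['color'].astype(int).max(2); m=(g<60); m[:165]=0;m[215:]=0;m[:,:278]=0;m[:,330:]=0
for c0,c1 in((280,300),(303,325)):
    ys,xs=np.nonzero(m[:,c0:c1]); y=ys.max(); print('lowest',y, xs[ys>=y-1].min()+c0,xs[ys>=y-1].max()+c0)
E
```

```text
0.0445 0.011 [289.  194.1] crop [336. 216.]
0.0445 -0.002 [289.  191.3] crop [336. 205.]
0.055 0.011 [286.5 192.8] crop [326. 211.]
0.055 -0.002 [286.5 190. ] crop [326. 200.]
-0.0445 0.011 [310.6 205.3] crop [423. 261.]
-0.0445 -0.002 [310.7 202.5] crop [423. 250.]
-0.055 0.011 [313.3 206.7] crop [433. 267.]
-0.055 -0.002 [313.4 203.8] crop [433. 255.]
lowest 202 280 282
lowest 203 311 313
```

Emit:
send_rows --claw '[0.0854,0.0854,0.0854,0.0854,0.0854]' --dp '[[-0.001,0.002,0.03],[-0.001,0.002,0.06],[-0.001,0.002,0.072],[-0.001,0.002,0.072],[-0.001,0.002,0.072]]' --rotation '[[0,0,0],[0,0,0],[0,0,0],[0,0,0],[0,0,0]]'

```text
t: 3.08
eef_pos: [0.4699, 0.0681, 0.1821]
tcp_rot: [-3.107, 0.454, -0.012]
ft_force: [0.0, 0.4, -0.0]
width: 0.998
```

```bash
python3 - <<'E'
from h import *
goal(-.0945,-.013,.010)
S=shot('side','side2'); s=robot.state()
a=cv2.imread('pics/side2.png')[150:260,225:365]; cv2.imwrite('pics/side2c.png',cv2.resize(a,None,fx=5,fy=5,interpolation=cv2.INTER_CUBIC))
R=Ro.from_rotvec(s['tcp_rot'])
for x in(.0425,.057,-.0425,-.057):
  for y in (-.011,.011):
    for z in(.011,-.002):
      p=proj(S,s['eef_pos']+R.apply([x,y,z])); print(x,y,z,'crop',((p-[225,150])*5).round())
E
```

```text
t 3.075 sill tcp [-0.0929 -0.0126  0.0221] f [ 0.   0.4 -0. ] dp [-0.0016  0.0005  0.0121] rot [-0.15 -0.41  0.04] q [ 0.12  0.21  1.88 -0.    1.04  0.41]
0.0425 -0.011 0.011 crop [315. 303.]
0.0425 -0.011 -0.002 crop [315. 290.]
0.0425 0.011 0.011 crop [335. 285.]
0.0425 0.011 -0.002 crop [335. 272.]
0.057 -0.011 0.011 crop [299. 294.]
0.057 -0.011 -0.002 crop [299. 281.]
0.057 0.011 0.011 crop [318. 276.]
0.057 0.011 -0.002 crop [318. 263.]
-0.0425 -0.011 0.011 crop [416. 357.]
-0.0425 -0.011 -0.002 crop [416. 344.]
-0.0425 0.011 0.011 crop [435. 338.]
-0.0425 0.011 -0.002 crop [435. 325.]
-0.057 -0.011 0.011 crop [433. 367.]
-0.057 -0.011 -0.002 crop [434. 354.]
-0.057 0.011 0.011 crop [452. 348.]
-0.057 0.011 -0.002 crop [453. 334.]
```

View pics/side2c.png

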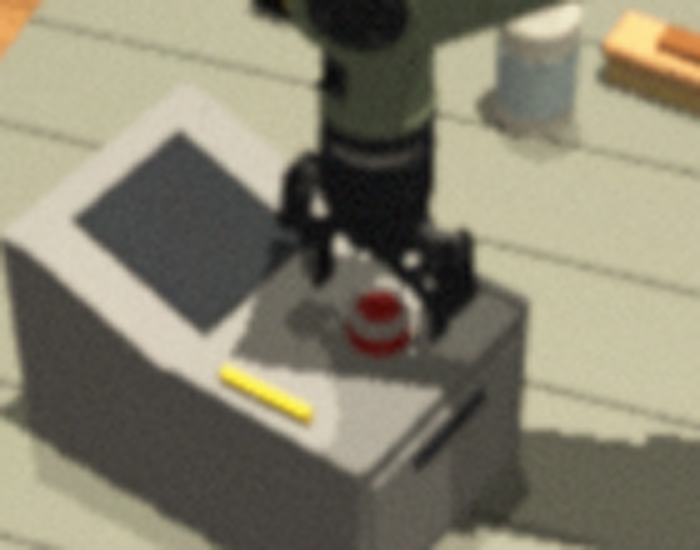

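Emit:
send_rows --claw '[0.0854,0.0854,0.0854]' --dp '[[-0.001,0,0.005],[-0.001,0,0.01],[-0.001,0,0.01]]' --rotation '[[0,-0.4,0],[0,-0.4,0],[0,-0.4,0]]'

```text
t: 3.5
eef_pos: [0.4685, 0.0683, 0.1716]
tcp_rot: [-3.106, 0.454, 0.001]
ft_force: [0.0, -0.1, -0.0]
width: 0.994
```

```bash
python3 - <<'E'
from h import *
goal(-.0945,-.013,.005)
S=shot('side','side3'); s=robot.state()
a=cv2.imread('pics/side3.png')[180:240,270:345]; cv2.imwrite('pics/side3c.png',cv2.resize(a,None,fx=10,fy=10,interpolation=cv2.INTER_CUBIC))
R=Ro.from_rotvec(s['tcp_rot'])
for x in(.0425,.057,-.0425,-.057):
    for z in(.011,-.002):
      print(x,z,'crop',*[((proj(S,s['eef_pos']+R.apply([x,y,z]))-[270,180])*10).round() for y in (-.011,.011)])
E
```

```text
t 3.5 sill tcp [-0.0943 -0.0127  0.0116] f [ 0.  -0.1 -0. ] dp [-0.0002  0.0003  0.0066] rot [-0.12  0.05  0.04] q [0.12 0.22 1.9  0.   1.02 0.41]
0.0425 0.011 crop [184. 329.] [222. 293.]
0.0425 -0.002 crop [184. 303.] [222. 266.]
0.057 0.011 crop [151. 311.] [189. 275.]
0.057 -0.002 crop [150. 285.] [189. 249.]
-0.0425 0.011 crop [384. 436.] [421. 398.]
-0.0425 -0.002 crop [384. 410.] [422. 372.]
-0.057 0.011 crop [419. 455.] [456. 417.]
-0.057 -0.002 crop [419. 429.] [457. 390.]
```

View pics/side3c.png

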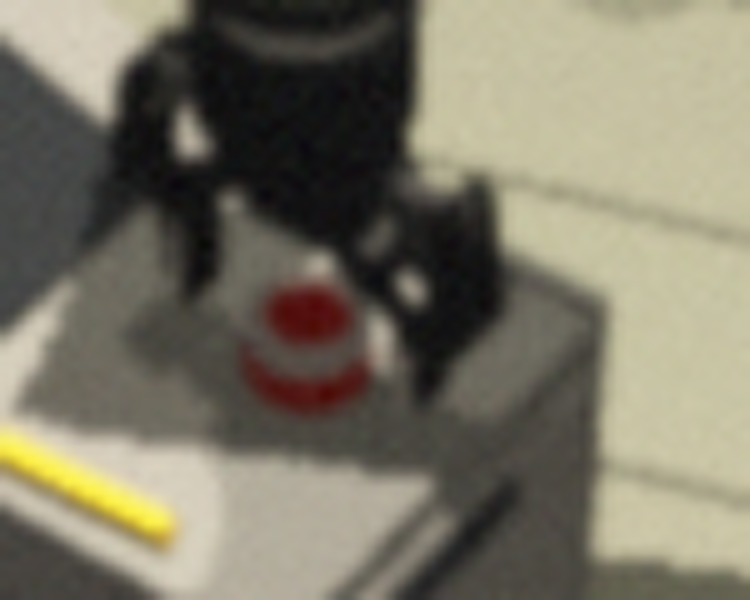

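Emit:
send_rows --claw '[0.0854,0.0854,0.0854]' --dp '[[0,0,0.003],[0,0,0.006],[0,0,0.006]]' --rotation '[[0,0,0],[0,0,0],[0,0,0]]'

```text
t: 3.92
eef_pos: [0.4685, 0.0684, 0.1655]
tcp_rot: [-3.106, 0.454, 0.001]
ft_force: [1.1, 0.6, -0.3]
width: 0.998
```

```bash
python3 - <<'E'
from h import *
goal(-.03,-.013,.0055)
E
```

```text
t 3.925 sill tcp [-0.0943 -0.0127  0.0055] f [ 1.1  0.6 -0.3] dp [ 0.0643  0.0003 -0.0001] rot [-0.11  0.06  0.04] q [0.12 0.23 1.91 0.   1.01 0.41]
```

No ledge contact. Next I push forward until the front finger is just at the flap.

Emit:
send_rows --claw '[0.0854,0.0854,0.0854,0.0854,0.0854,0.0854,0.0854,0.0854]' --dp '[[0.009,0,0],[0.018,0,0],[0.027,0,0],[0.036,0,0],[0.045,0,0],[0.054,0,0],[0.063,0,0],[0.063,0,0]]' --rotation '[[0,0,0],[0,0,0],[0,0,0],[0,0,0],[0,0,0],[0,0,0],[0,0,0],[0,0,0]]'

```text
t: 4.92
eef_pos: [0.5299, 0.0501, 0.1654]
tcp_rot: [-3.106, 0.455, -0.0]
ft_force: [0.5, 0.4, 1.6]
width: 1.0
```

```bash
python3 - <<'E'
from h import *
goal(.02,-.013,.0055)
S=shot('side','side4')
a=cv2.imread('pics/side4.png')[160:250,225:345]; cv2.imwrite('pics/side4c.png',cv2.resize(a,None,fx=6,fy=6,interpolation=cv2.INTER_CUBIC))
E
```

```text
t 4.925 sill tcp [-0.0303 -0.0126  0.0054] f [0.5 0.4 1.6] dp [ 0.0503  0.0004 -0.0001] rot [-0.13  0.    0.02] q [0.07 0.31 1.78 0.   1.05 0.36]
```

View pics/side4c.png

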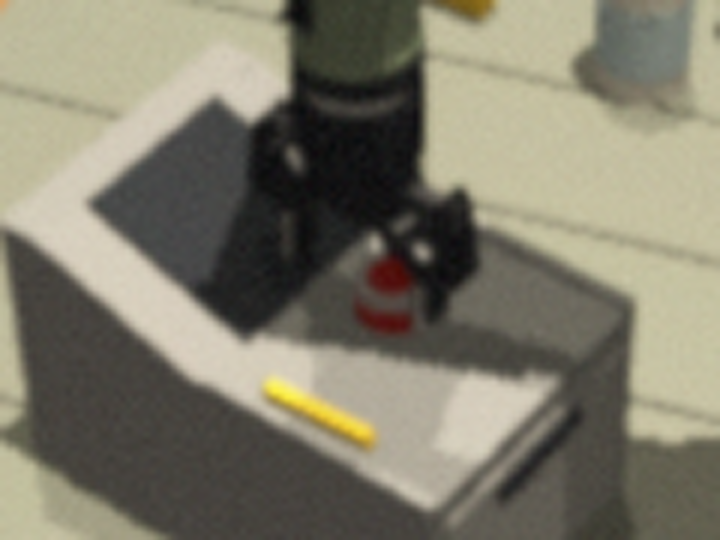

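The picture shows the rear finger at about crop (435,300) against the tin (385,300), and the front finger at (295,270) over the sill, just at the flap. I'll carry on.

Emit:
send_rows --claw '[0.0854,0.0854,0.0854,0.0854,0.0854,0.0854]' --dp '[[0.009,0,0],[0.018,0,0],[0.027,0,0],[0.036,0,0],[0.044,0,0],[0.044,0,0]]' --rotation '[[0,0,0],[0,0,0],[0,0,0],[0,0,0],[0,0,0],[0,0,0]]'

```text
t: 5.72
eef_pos: [0.5727, 0.0373, 0.1654]
tcp_rot: [-3.106, 0.455, -0.002]
ft_force: [0.6, -0.1, 1.5]
width: 0.999
```

```bash
python3 - <<'E'
from h import *
goal(.056,-.013,.0055)
S=shot('side','side5')
a=cv2.imread('pics/side5.png')[160:250,225:345]; cv2.imwrite('pics/side5c.png',cv2.resize(a,None,fx=6,fy=6,interpolation=cv2.INTER_CUBIC))
E
```

```text
t 5.725 sill tcp [ 0.0144 -0.0126  0.0054] f [ 0.6 -0.1  1.5] dp [ 0.0416  0.0004 -0.    ] rot [-0.13 -0.07  0.02] q [0.04 0.38 1.68 0.   1.08 0.33]
```

View pics/side5c.png

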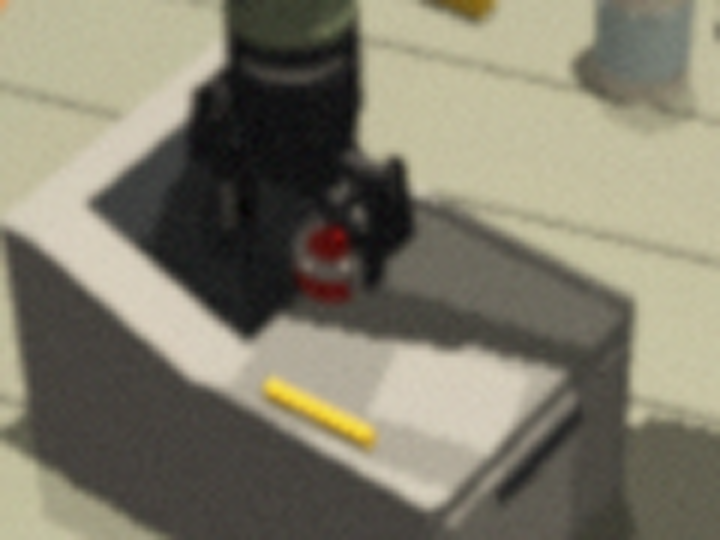

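The tin (crop 328,262) is half over the sill, and the front finger at (235,215) has the flap pressed in. I'll push on.

Emit:
send_rows --claw '[0.0854,0.0854,0.0854,0.0854,0.0854,0.0854,0.0854]' --dp '[[0.009,0,0],[0.018,0,0],[0.027,0,0],[0.035,0,0],[0.04,0,0],[0.04,0,0],[0.04,0,0]]' --rotation '[[0,0,0],[0,0,0],[0,0,0],[0,0,0],[0,0,0],[0,0,0],[0,0,0]]'

```text
t: 6.65
eef_pos: [0.6086, 0.0262, 0.1639]
tcp_rot: [-3.107, 0.455, 0.009]
ft_force: [-7.9, 2.1, -0.4]
width: 1.001
```

```bash
python3 - <<'E'
from h import *
goal(.056,-.013,.0055)
S=shot('side','side6');T=shot('top','top6')
a=cv2.imread('pics/side6.png')[160:250,225:345]; b=cv2.imread('pics/top6.png')[130:220,215:335]
cv2.imwrite('pics/c6.png',cv2.resize(np.vstack([a[:75],b[:75]]),None,fx=4,fy=4,interpolation=cv2.INTER_CUBIC))
print(red(S)[160:250,225:345].sum(),red(T)[130:240,215:335].sum())
E
```

```text
t 6.65 sill tcp [ 0.052  -0.0129  0.0039] f [-7.9  2.1 -0.4] dp [ 0.004   0.0001 -0.0016] rot [-0.05  0.34  0.01] q [0.02 0.43 1.6  0.   1.12 0.31]
0 0
```

View pics/c6.png

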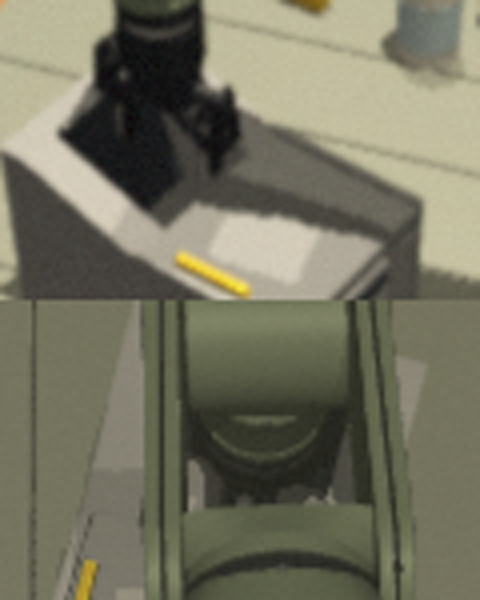

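The tin can't be seen on the ledge any more. I'll hold the flap and brighten the picture to look into the opening.

Emit:
send_rows --claw '[0.0854,0.0854,0.0854,0.0854]' --dp '[[0.003,0,-0.001],[0.003,0,-0.001],[0.003,0,-0.001],[0.003,0,-0.001]]' --rotation '[[0,0.3,0],[0,0.3,0],[0,0.3,0],[0,0.3,0]]'

```text
t: 7.25
eef_pos: [0.6095, 0.0259, 0.1636]
tcp_rot: [-3.107, 0.455, 0.011]
ft_force: [-7.5, 1.8, -0.9]
width: 1.0
```

```bash
python3 - <<'E'
from h import *
goal(.056,-.013,.0055)
S=shot('side','side7')
a=cv2.imread('pics/side7.png')[165:220,235:305]; a=(np.clip(a/255.*1.6,0,1)**.6*255).astype(np.uint8)
cv2.imwrite('pics/c7.png',cv2.resize(a,None,fx=10,fy=10,interpolation=cv2.INTER_CUBIC))
h=S['color'].astype(int)[165:220,235:305]; d=h[...,0]-np.maximum(h[...,1],h[...,2]); print(d.max(), np.argwhere(d>15)[:8].tolist())
E
```

```text
t 7.25 sill tcp [ 0.053  -0.0129  0.0036] f [-7.5  1.8 -0.9] dp [ 0.003   0.0001 -0.0019] rot [-0.01  0.4   0.02] q [0.02 0.43 1.59 0.   1.12 0.31]
12 []
```

View pics/c7.png

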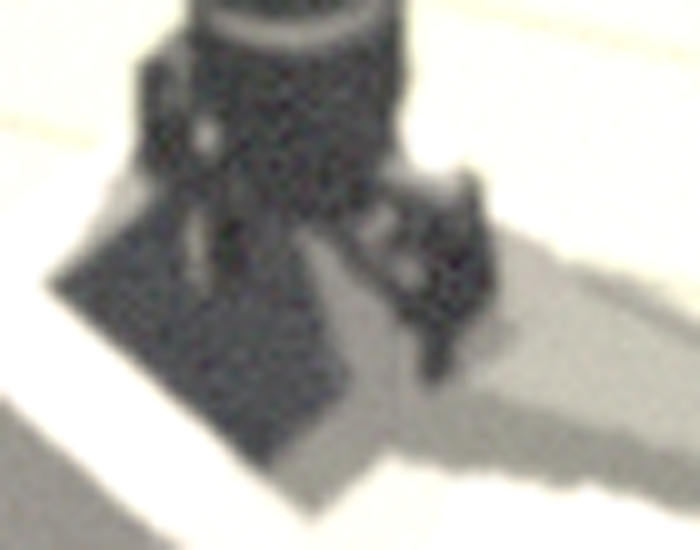

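The flap is open: the dark slope now ends near crop (260–340, 380–460), short of the sill edge, and there's plain grey in the gap. No red shows anywhere, so the tin has dropped. I'll retract slowly along the ledge, then lift.

Emit:
send_rows --claw '[0.0854,0.0854,0.0854,0.0854,0.0854,0.0854,0.0854,0.0854]' --dp '[[-0.012,0,-0.002],[-0.024,0,-0.003],[-0.036,0,-0.003],[-0.048,0,-0.003],[-0.06,0,-0.003],[-0.073,0,-0.003],[-0.086,0,-0.003],[-0.1,0,-0.003]]' --rotation '[[0,0.4,0],[0,0.4,0],[0,0.4,0],[0,0.4,0],[0,0.4,0],[0,0.4,0],[0,0.4,0],[0,0.4,0]]'

```text
t: 8.3
eef_pos: [0.5126, 0.0548, 0.1671]
tcp_rot: [-3.108, 0.455, 0.001]
ft_force: [-0.8, 0.4, -0.1]
width: 1.003
```

Emit:
send_rows --claw '[0.0854,0.0854,0.0854,0.0854,0.0854,0.0854,0.0854,0.0854]' --dp '[[-0.012,0,0],[-0.024,0,0],[-0.03,0,-0.01],[-0.03,0,-0.05],[-0.03,0,-0.1],[-0.03,0,-0.15],[-0.03,0,-0.2],[-0.03,0,-0.2]]' --rotation '[[0,0,0],[0,0,0],[0,0,0],[0,0,0],[0,0,0],[0,0,0],[0,0,0],[0,0,0]]'

```text
t: 9.3
eef_pos: [0.4856, 0.0635, 0.3721]
tcp_rot: [-3.106, 0.455, -0.015]
ft_force: [0.1, 0.4, -1.2]
width: 1.0
```

```bash
python3 - <<'E'
from h import *
goal(-.25,.1,.25)
S=shot('side','side8');T=shot('top','top8')
cv2.imwrite('pics/c8.png',np.hstack([S['color'][130:400,80:450],T['color'][80:350,40:460]])[:,:,::-1])
g=S['color'].astype(int).max(2); p,c=blob(g<90,(263,196)); print(p,cv2.contourArea(c))
E
```

```text
t 9.3 sill tcp [-0.0765 -0.0125  0.2121] f [ 0.1  0.4 -1.2] dp [-0.1731 -0.1126 -0.039 ] rot [-0.23 -0.51  0.01] q [0.11 0.12 1.51 0.   1.51 0.4 ]
[263.43409091 196.65890152] 880.0
```

View pics/c8.png

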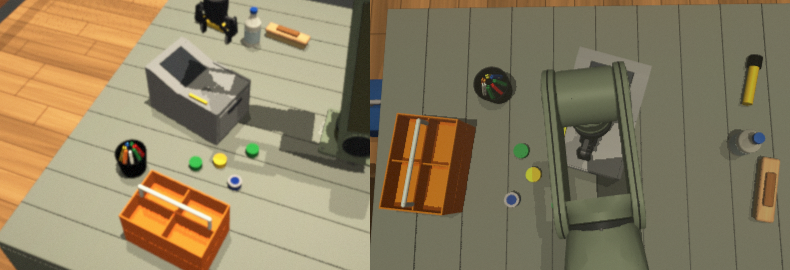

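```bash
python3 - <<'E'
from h import *
S=load('side8');S0=load('side0')
g=S['color'].astype(int).max(2); p,c=blob(g<90,(263,196)); print(quad(c))
print(red(S)[160:280,215:345].sum())
for X in(S0,S):
    k=X['color'].astype(int); m=(k[...,0]>130)&(k[...,1]>130)&(k[...,2]<90); print(blob(m,(278,229))[0])
a=np.hstack([S0['color'][160:280,215:345],S['color'][160:280,215:345]])[:,:,::-1]; cv2.imwrite('pics/c9.png',cv2.resize(a,None,fx=3,fy=3,interpolation=cv2.INTER_CUBIC))
E
```

```text
[[260.43630775 177.35824968]
 [286.01891639 198.27104908]
 [266.53796153 216.98612128]
 [240.82120968 193.42835261]]
17
[277.50292398 228.88304094]
[278.19230769 229.21153846]
```

View pics/c9.png

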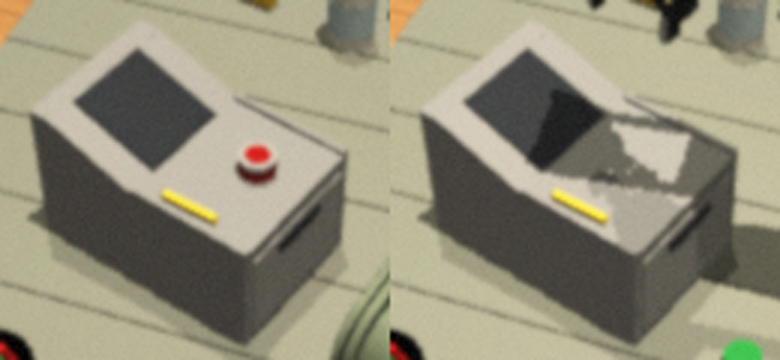

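The flap's outline matches the starting picture, shadow aside. The ledge is empty and the peg hasn't moved.

```bash
python3 - <<'E'
from h import *
S=load('side8'); print((np.argwhere(red(S)[160:280,215:345])+[160,215])[:17:4].tolist())
print(robot.sign_off(), robot.state()['t'])
E
```

```text
[[274, 215], [276, 216], [277, 217], [278, 218], [279, 219]]
the job is handed in; nothing more can be done
the job is handed in; nothing more can be done
```

The red tin is in the bin, the flap has shut again, and I handed the job in a little after 9.3 s of the 35 s.

**What I did:** I lowered the open gripper with one finger on each side of the tin. The front finger pushed the flap open while the rear finger slid the tin over the sill. I held the flap for about 0.6 s after the tin had gone from view, then backed out along the ledge and lifted clear.

**Last checks:**
- **Tin:** no red was left on the ledge or in the opening. The few red pixels the mask found, near (215–219, 274–279), were the pegs in the pot. I couldn't see the tin on the bin floor, so that it dropped is inferred from the empty gap under the open flap.
- **Flap:** its corners came back to within about 1.7 px of the starting picture. The difference is largest where the arm's shadow falls on the sill.
- **Peg:** it showed at the same place, within 0.8 px, under different shading.
- **Other objects:** those in view looked unmoved; I didn't measure them.
- **Forces:** the wrist force read about 8 N with the flap held open, slightly more than the 2 to 6 N the text gives. I didn't find out why.

**Disagreement with the text:** with the gripper open, the fingertips stood about 2 mm behind the TCP, not 11 mm ahead of it. I lowered the TCP to about 5 mm above the ledge to allow for that, and nothing touched the ledge.

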